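# Hang the board-cleaning roller on its side-opening hooks

### The arm

A 7-joint arm with a two-finger parallel gripper is mounted at the origin on the work surface; the furniture and walls round the work are solid. World frame = base frame: x ahead of the robot, y to its left, z up, the work surface at z = 0. Lengths are in m, angles in rad, forces in N, time in s.
With the tool pointing down it reaches from about 0.425 to 0.925 m from the base axis. Payload 6.8 kg.
Tool frame: the origin (TCP) lies where the fingers leave the gripper's body, on its centre line; the fingertips stand 73 mm ahead of it and the grasp point (between the pads) lies 54 mm ahead of it (ctrl.tcp_to_tips is the distance from the TCP to the fingertips, in m); z points along the fingers, y is the direction in which the jaws open and shut (so a half turn about z gives the same grasp; the last joint's range is limited). The gripper opens to 85 mm and grips with 20 to 120 N. Pads are 22 mm wide; open, the fingers measure 114 mm over their backs; the gripper's body (76 mm by 85 mm) begins 54 mm behind the grasp point. The pads swing forward as they close: fully open they stand 13 mm farther back than shut.
Start: joints at [1.16, 0.477, 0.022, 1.555, -0.011, 1.109, -0.083], TCP at [0.201, -0.644, 0.304] pointing down, gripper open.
Joint ranges: [-2.96, 2.96], [-0.34, 2.1], [-1.41, 1.46], [0.24, 2.44], [-1.37, 4.51], [0.17, 1.92], [-2.96, 2.96]. Speed limits (rad/s): [2.39, 2.39, 3.14, 3.14, 3.14, 3.14, 3.14].

### API

Orientations are given as a unit quaternion [w, x, y, z].
In Python, from station import status, viewer, job, trace, pinpoint, ctrl gives the robot as it stands.
- The arm moves only by the shell command python3 -m creep 'ROWS'. ROWS is JSON, a list that holds one entry, the list of rows, each a list of 7 numbers: the shift along the tool's x, y, z in m, then the turn, a rotation vector about the tool's x, y, z in degrees, then the opening, from 0 (shut) to 1 (fully open). In form: [[[dx, dy, dz, wx, wy, wz, gripper], ...]]. A call has 1 to 10 rows; each row is the pose to reach, as a shift and turn from the pose commanded when the call began, along the tool's axes at that moment; what a row does not reach only later rows make up. A row lasts 1/12 s, in which the tool goes at most 41.7 mm and 7.16 degrees, less where a joint would pass 70% of its speed; a pose out of reach is approached as far as the arm can. A call with a gripper value outside its range is refused whole. The fingers move at their own pace and stop on an object; the grip force is fixed at half the most. Time passes only in rows, so rows that repeat a pose let the fingers close. It gives the time, the measured TCP pose, the force and the opening at its end, in the units of the state.
- status.state(): the state, without advancing time (a new reading comes with each control period).
- viewer.get_image(name): name is "side" or "top" or "wrist"; returns the picture (384x512x3 uint8, red, green, blue); there is no depth.
- viewer.get_calibration(name): a dict with "fx", "fy", "cx", "cy" (pixels), "R" (3x3) and "t" (3): a world point X has camera coordinates R X + t. Camera axes: x right, y down, z forward; pixel columns grow to the right and rows downward; lengths in m; the calibration is good to about 2 mm. A picture is of the moment at which its call begins: read the wrist's pose just before it. get_calibration takes no time and is no camera call; for the wrist camera it gives the pose at the moment of the call.
- job.sign_off(): hands the job in, once; it reports no verdict.
Trained networks look in the newest picture that a camera, given by its name, has taken for a name from the list of things; names that differ only in an ending like _2 or _b are one class to them, and where a whole thing is asked for, a point or a joint stands for the part that bears it (a point fixed in the world has none). Each returns a list of dicts, best first, with "p" (0 to 1); they miss things now and then, are a little off and sometimes report something else, mostly with a low value. They report only what shows in the picture. A call takes as long as a camera call.
- trace(camera, query): "mask" (384x512 bool, what is visible of it) and "box" ([left, top, width, height] in pixels, round what is visible of it).
- pinpoint(camera, query): "location" ([column, row] in pixels: a listed point, or the origin of a listed thing).
The state is a dict: "time_s": time; "q": joint angles; "qvel": joint speeds; "effort": joint torques, N m; "tcp_pos": TCP position; "orientation": TCP orientation; "force": force on the tool from outside, world axes, zero at the start; "moment": the same for the moment, N m; "gripper_width": finger opening in m.
Only numpy, scipy, OpenCV 4.12 (cv2) and the standard library are available. Lean on these libraries where they do the work, as an engineer would, in place of code of your own. Each camera call takes 0.05 s, during which the arm holds its last target. There are 200 camera calls.

### The job

Take the blue cleaning roller out of its grey cradle and hang it on the green stand: bring the two axle ends in sideways over the tongues and under the hook noses until they meet the back, then let them down to the bottom of both throats, let go and leave the roller hanging there level. Somebody has reset the green head by hand, so feel for it: neither the roller nor the gripper may ever press on the stand with more than 18 N. The roller must not be dropped or laid on the bench, and the other things round about must stay where they are.

Things in the scene. Friction and masses are not known exactly. Their poses are not given: they have to be found in the camera images.
- roller_mid (a point): Middle of the cleaning roller, on its axis. Blue sleeve 36 mm in diameter, 90 mm long; steel axle 8 mm thick sticks out at both ends, 132 mm tip to tip. y runs along the axle; symmetrical end for end and about its axis (x, z may point anywhere round it). Steel core, 0.67 to 0.87 kg. It starts level in the cradle, axis 50 mm above the bench; the middle of the sleeve is free to grasp from above.
- cradle: Grey parking cradle, fixed; origin mid-underside, z up. Base 72 x 136 x 10 mm. Two end plates 6 mm thick, 58 mm high, at y = +-53 mm with top-open slots carry the axle (along the cradle's y, 50 mm up). Lift the roller straight up 20 mm or more to clear it; the sleeve touches nothing.
- hook_seat (a point): NOMINAL place of the hung roller's middle, 105 mm above the bench. x: the way the roller goes in (mouths open to -x), y along the hung axle, z up. Fixed to the dark base, not to the green head, which is clamped up to 9 mm higher or lower and up to 8 mm off along +-x: unreported, new each time, rigid; not shifted along y nor turned. The head's true seat is found by touch.
- hook_tongue (a point): NOMINAL place of the roller's middle with its axle resting on the tongues, 34 mm before the seat and 24 mm above it (moves with the head's unreported offset, not reported here). Tongues: flat, level, top 20 mm above the true seat, from 52 to 5.5 mm before it; tips slope down to 63 mm before it. Land here, in front of the noses, then slide to +x.
- hook_nose (a point): NOMINAL lower front edge of the blunt noses, 15 mm before and 31.5 mm above the seat. Noses cover the throats from above (underside 31.5, top 39 mm above true seat); so 11.5 mm between tongue and nose for the 8 mm axle. Behind: upright back wall 5.5 mm past the true seat. Throat 11 mm wide (5.5 mm either side of true seat), 24 mm drop from tongue to seat, flat floor.
- stand: Hook stand, fixed; origin mid-underside of its dark base (96 x 136 x 12 mm), axes as hook_seat. On a post it bears the green head: two equal hook plates 6 mm thick at y = +-53 mm with 100 mm of open space between them (fingers pass there); their cross bar lies 47 mm and more below the seat.
- roller: The same roller as a body; origin and axes as roller_mid.
- tape_roll: Bystander, loose: roll of light-blue tape lying flat, 100 mm across, 19 mm high. Origin at the middle of its underside.
- solder_spool: Bystander, loose: small black spool with white winding, about 70 mm across, 41 mm high. Origin at the middle of its underside.
- tweezers: Bystander, loose: light tweezers lying flat, 126 mm long. Origin at the middle of its underside.
- marker: Bystander, loose: white marker with a blue cap, 130 mm long. Origin at the middle of its underside.
- tip_case: Bystander, loose: flat blue-grey box with a lid, 70 x 90 x 29 mm. Origin at the middle of its underside.
- cup_green: Bystander, loose: round black cup full of green parts, 96 mm across, 74 mm high. Origin at the middle of its underside.

How it is judged:
By the outcome, as a careful person would: the job done as asked, in the order asked, and still so for the second after the job is handed in, with the robot touching nothing.
It also fails if it takes over 45 s, if anything falls off the work surface, if the arm or the gripper's body presses on something with over 40 N, if the wrist force passes 120 N, or if a joint passes its speed limit or range.

## Working session

There is one attempt and no reset: what is moved stays moved. The work goes in short steps, Python scripts to look and compute and a shell command to move; the robot and the scene stay as the last step left them, time stands still between calls to the robot, and variables do not carry over. Pictures are saved under pics/ and viewed, about 8 in all and at most 12, crops included, and the job is handed in when it is done.

```bash
ls; mkdir -p pics; cat > h.py <<'E'
import numpy as np, cv2
from station import status, viewer, job, trace, pinpoint, ctrl
def save(cam,fn):
    im=viewer.get_image(cam); cv2.imwrite('pics/'+fn,im[:,:,::-1]); return im
def ray(cam,px,cal=None):
    c=cal or viewer.get_calibration(cam); R=np.array(c['R']);t=np.array(c['t'])
    d=R.T@np.array([(px[0]-c['cx'])/c['fx'],(px[1]-c['cy'])/c['fy'],1.]); return -R.T@t,d/np.linalg.norm(d)
def atz(cam,px,z,cal=None):
    o,d=ray(cam,px,cal); return o+d*(z-o[2])/d[2]
def tri(rays):
    A=sum(np.eye(3)-np.outer(d,d) for o,d in rays); b=sum((np.eye(3)-np.outer(d,d))@o for o,d in rays)
    return np.linalg.solve(A,b)
def proj(cam,X):
    c=viewer.get_calibration(cam); p=np.array(c['R'])@X+np.array(c['t']); return [c['fx']*p[0]/p[2]+c['cx'],c['fy']*p[1]/p[2]+c['cy']]
E
python3 - <<'E'
from h import *
np.set_printoptions(precision=4,suppress=True)
a=save('side','s0.png');b=save('top','t0.png');w=save('wrist','w0.png')
cv2.imwrite('pics/st0.png',cv2.resize(np.vstack([a,b])[:,:,::-1],(400,600)))
s=status.state(); print(s)
for q,z in [('roller_mid',.05),('cradle',0),('hook_seat',.105),('hook_tongue',.129),('hook_nose',.1365),('stand',0),('tape_roll',0),('solder_spool',0),('tweezers',0),('marker',0),('tip_case',0),('cup_green',0)]:
    r={}
    for c in ('side','top'):
        l=pinpoint(c,q)
        if l: r[c]=l[0]; print(q,c,[(np.round(x['location'],1),round(x['p'],2)) for x in l[:2]],atz(c,l[0]['location'],z))
    if len(r)==2: print('   tri',tri([ray(c,r[c]['location']) for c in r]))
E
```

```text
pics
{'time_s': 0.15, 'q': array([ 1.1598,  0.4776,  0.0224,  1.5562, -0.0115,  1.1093, -0.0831]), 'qvel': array([-0.0007, -0.0007, -0.0017, -0.0041, -0.0004,  0.0011, -0.0025]), 'effort': array([  0.0026, -59.6925,   1.6101, -28.1494,   0.0127,   0.0065,
         0.    ]), 'tcp_pos': array([ 0.2012, -0.644 ,  0.3032]), 'orientation': array([-0.0007,  0.9886,  0.1508, -0.0002]), 'force': array([-0.5798,  0.2201, -0.1727]), 'moment': array([-0.014 , -0.0366, -0.0492]), 'gripper_width': 0.0855630724609882}
roller_mid side [(array([217.4, 224.8]), 0.69)] [ 0.435 -0.138  0.05 ]
roller_mid top [(array([274.4, 225. ]), 0.94)] [ 0.4397 -0.1247  0.05  ]
   tri [ 0.4367 -0.1261  0.0408]
cradle side [(array([221.9, 235.1]), 0.58)] [ 0.4416 -0.1222  0.    ]
cradle top [(array([271.7, 221.5]), 0.72)] [ 0.4536 -0.1203  0.    ]
   tri [ 0.4476 -0.1216  0.0012]
hook_seat side [(array([278.6, 164.8]), 0.86)] [0.5968 0.0741 0.105 ]
hook_seat top [(array([201.9, 165.2]), 0.76)] [0.5909 0.0631 0.105 ]
   tri [0.5931 0.0628 0.1107]
hook_tongue side [(array([262.7, 160.3]), 0.81)] [0.5497 0.059  0.129 ]

[... 894 characters left out ...]
277.9, 164.9]), 0.36)] [ 0.4448 -0.2984  0.    ]
tweezers top [(array([330.4, 223.1]), 0.54), (array([209. , 221.7]), 0.37)] [ 0.4479 -0.2838  0.    ]
   tri [ 0.4457 -0.2871 -0.0125]
marker side [(array([204.3, 297. ]), 0.56)] [ 0.4244 -0.3275  0.    ]
marker top [(array([347.2, 227.7]), 0.68)] [ 0.4347 -0.33   -0.    ]
   tri [ 0.4299 -0.3301  0.0048]
tip_case side [(array([249.4, 166.4]), 0.75)] [0.4999 0.2376 0.    ]
tip_case top [(array([199.9, 176.5]), 0.16)] [0.583  0.0815 0.    ]
   tri [0.5343 0.0609 0.1153]
cup_green side [(array([301.2, 259.4]), 0.58)] [ 0.6496 -0.2083  0.    ]
cup_green top [(array([304.4, 147.4]), 0.85)] [ 0.6664 -0.2179  0.    ]
   tri [ 0.6554 -0.217   0.0118]
```

```bash
python3 -m creep --help 2>&1 | head -20
```

```text
invalid input: not JSON, or not a number
```

View pics/s0.png

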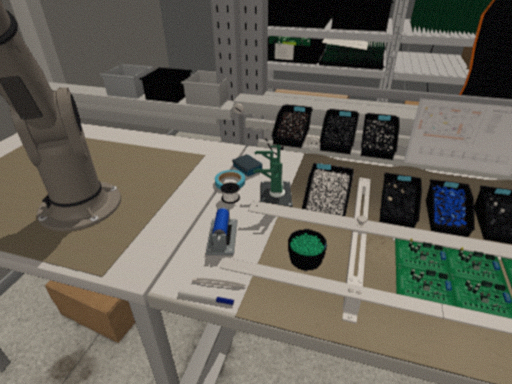

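View pics/t0.png

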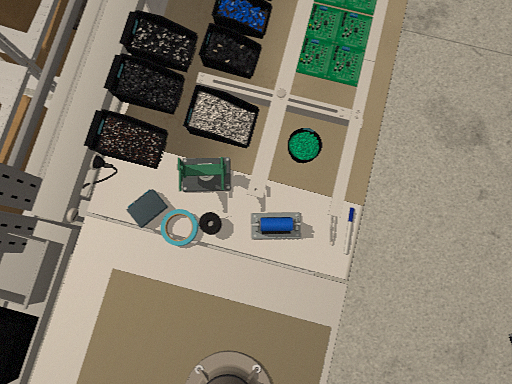

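The side view shows the roller at (222,222) and the stand at (275,175). The top view shows them at (275,225) and (205,174), which agrees with the networks. Next I'll get the yaws and the wrist camera offset.

```bash
python3 - <<'E'
from h import *
np.set_printoptions(precision=4,suppress=True)
viewer.get_image('top')
for q,z in [('roller',.068),('cradle',.01),('stand',.012)]:
    m=trace('top',q)[0]; c=cv2.minAreaRect(np.argwhere(m['mask'])[:,::-1].astype(np.float32))
    P=np.array([atz('top',p,z)[:2] for p in cv2.boxPoints(c)]); e=P[1:]-P[:-1]
    print(q,round(m['p'],2),m['box'],P.mean(0),[(round(np.hypot(*v),4),round(np.degrees(np.arctan2(v[1],v[0])),1)) for v in e])
from scipy.spatial.transform import Rotation as Ro
s=status.state();R=Ro.from_quat(np.roll(s['orientation'],-1)).as_matrix()
c=viewer.get_calibration('wrist');Rc=np.array(c['R']);o=-Rc.T@np.array(c['t'])
print('cam in tool',R.T@(o-s['tcp_pos']),'\n',R.T@Rc.T, c['fx'],'tips',ctrl.tcp_to_tips); print(R)
E
```

```text
roller 0.61 [257.6, 219.4, 41.4, 12.1] [ 0.4422 -0.1279] [(np.float64(0.0339), np.float64(-0.5)), (np.float64(0.1205), np.float64(-90.4)), (np.float64(0.034), np.float64(178.4))]
cradle 0.73 [249.9, 209.9, 51.5, 32.2] [ 0.4431 -0.1315] [(np.float64(0.1331), np.float64(-90.4)), (np.float64(0.0716), np.float64(178.4)), (np.float64(0.1316), np.float64(89.6))]
stand 0.83 [178.0, 155.8, 54.1, 34.9] [0.5877 0.0665] [(np.float64(0.1449), np.float64(-88.7)), (np.float64(0.0956), np.float64(-178.3)), (np.float64(0.1428), np.float64(91.2))]
cam in tool [ 0.0855 -0.0001 -0.07  ] 
 [[-0.0002 -0.9444 -0.3289]
 [ 1.     -0.     -0.0007]
 [ 0.0006 -0.3289  0.9444]] 300.47060154521824 tips 0.0726
[[ 0.9545  0.2981  0.    ]
 [ 0.2981 -0.9545 -0.    ]
 [ 0.      0.0001 -1.    ]]
```

```bash
python3 -m creep '[[[0.013,-0.015,0,0,0,-5,1],[0.04,-0.043,0,0,0,-12,1],[0.067,-0.073,0,0,0,-19,1],[0.094,-0.102,0,0,0,-26,1],[0.121,-0.132,0,0,0,-33,1],[0.148,-0.161,0,0,0,-40,1],[0.175,-0.19,0,0,0,-47,1],[0.202,-0.22,0,0,0,-54,1],[0.228,-0.249,0,0,0,-61,1],[0.25,-0.272,0,0,0,-67,1]]]'
python3 - <<'E'
from station import status
s=status.state(); print(s['time_s'],s['tcp_pos'],s['orientation'],s['q'])
E
```

```text
time_s: 2.38
tcp_pos: [0.3596, -0.3073, 0.3042]
orientation: [0.0, 0.738, 0.674, 0.0]
force: [0.9, -0.2, 1.0]
gripper_width: 0.0855
2.3833 [ 0.35964131 -0.30730843  0.30423935] [2.44527568e-04 7.38481434e-01 6.74273762e-01 8.01040866e-05] [ 0.90438009  0.16595258 -0.36396592  2.00168511  0.07059838  0.98528035
  0.41512831]
```

```bash
python3 -m creep '[[[0.02,0.008,0.005,0,0,-1,1],[0.05,0.018,0.015,0,0,-2,1],[0.085,0.031,0.026,0,0,-3,1],[0.12,0.044,0.038,0,0,-4,1],[0.15,0.056,0.05,0,0,-5,1],[0.175,0.065,0.058,0,0,-5,1],[0.187,0.069,0.06,0,0,-5,1],[0.187,0.069,0.06,0,0,-5,1]]]'
cat >> h.py <<'E'
from scipy.spatial.transform import Rotation as Ro
def st():
    s=status.state(); R=Ro.from_quat(np.roll(s['orientation'],-1)).as_matrix(); return s,R
def axis(cam,q,z):
    m=trace(cam,q)[0]; c=cv2.minAreaRect(np.argwhere(m['mask'])[:,::-1].astype(np.float32))
    P=np.array([atz(cam,p,z)[:2] for p in cv2.boxPoints(c)]); e=P[1:]-P[:-1]
    print(q,cam,round(m['p'],2),np.round(m['box'],1),P.mean(0),[(round(np.hypot(*v),4),round(np.degrees(np.arctan2(v[1],v[0])),1)) for v in e])
E
python3 - <<'E'
from h import *
np.set_printoptions(precision=4,suppress=True)
s,R=st(); print(s['time_s'],s['tcp_pos'],np.degrees(np.arctan2(R[1,0],R[0,0])))
save('wrist','w1.png')
axis('wrist','roller',.05);axis('wrist','cradle',.03)
for q,z in [('roller_mid',.05),('cradle',0)]:
    for l in pinpoint('wrist',q)[:2]: print(q,l['p'],np.round(l['location'],1),atz('wrist',l['location'],z))
E
```

```text
time_s: 3.05
tcp_pos: [0.447, -0.1275, 0.2436]
orientation: [-0.0, 0.709, 0.705, 0.001]
force: [-0.3, -0.5, -0.2]
gripper_width: 0.0854
3.05 [ 0.447  -0.1275  0.2436] 89.67174202066238
roller wrist 0.81 [227.5 116.4  44.9 135.3] [ 0.4427 -0.1329] [(np.float64(0.035), np.float64(-0.6)), (np.float64(0.1298), np.float64(-89.6)), (np.float64(0.0408), np.float64(179.4))]
cradle wrist 0.68 [212.7 108.4  71.8 140.7] [ 0.4433 -0.1357] [(np.float64(0.0658), np.float64(0.7)), (np.float64(0.1414), np.float64(-87.3)), (np.float64(0.077), np.float64(-179.1))]
roller_mid 0.95 [250.8 192.1] [ 0.4435 -0.1372  0.05  ]
```

View pics/w1.png

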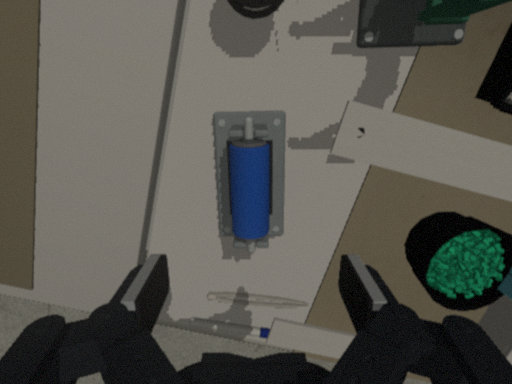

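The roller spans from axle tip (249,118) to (250,252), with the sleeve centre near (250,189). Next I'll locate the tips and sleeve ends by colour.

```bash
python3 - <<'E'
from h import *
np.set_printoptions(precision=4,suppress=True)
im=cv2.imread('pics/w1.png'); 
hsv=cv2.cvtColor(im,cv2.COLOR_BGR2HSV); m=((hsv[...,0]>105)&(hsv[...,0]<130)&(hsv[...,1]>130)); m[:100]=0;m[260:]=0;m[:,:200]=0;m[:,300:]=0
r=np.where(m.any(1))[0]; print(r.min(),r.max(),m.sum())
for y in range(r.min(),r.max()+1,12):
    c=np.where(m[y])[0]; print(y,c.min(),c.max())
# edges: midline at several rows on axis height
mid=[(np.where(m[y])[0][[0,-1]].mean(),y) for y in range(r.min()+10,r.max()-10,4)]
P=np.array([atz('wrist',p,.056)[:2] for p in mid]); f=np.polyfit(P[:,1],P[:,0],1); print('x=',f,'x at -.13',np.polyval(f,-.13),'yaw off deg',np.degrees(np.arctan(-f[0])))
m0=(.443,-.132)
for y0 in(-.128,-.132,-.136): print(y0,[np.round(proj('wrist',np.array([.4435,y0+d,z])),1) for d,z in[(.066,.05),(-.066,.05),(.045,.068),(-.045,.05),(.053,.058),(-.053,.058)]])
print(im[108:145:2,249].tolist()); print(im[234:262:2,250].tolist())
E
```

```text
144 238 3479
144 230 268
156 229 269
168 230 269
180 230 269
192 231 269
204 232 269
216 232 268
228 233 268
x= [0.0028 0.4431] x at -.13 0.44274576005440075 yaw off deg -0.1579241927946988
-0.128 [array([249.3, 107.9]), array([251.8, 246.3]), array([249.5, 136.1]), array([251.4, 227. ]), array([249.4, 124.7]), array([251.5, 238.3])]
-0.132 [array([249.4, 112.8]), array([251.8, 249.8]), array([249.6, 141. ]), array([251.5, 230.8]), array([249.5, 129.5]), array([251.6, 242. ])]
-0.136 [array([249.5, 117.6]), array([251.9, 253.4]), array([249.7, 145.9]), array([251.5, 234.5]), array([249.6, 134.3]), array([251.6, 245.8])]
[[117, 126, 130], [113, 121, 125], [89, 92, 91], [85, 89, 84], [93, 95, 93], [114, 121, 119], [120, 123, 123], [107, 113, 111], [110, 113, 113], [109, 112, 112], [108, 113, 113], [108, 112, 113], [108, 113, 112], [106, 109, 110], [107, 113, 112], [94, 99, 97], [58, 58, 57], [60, 59, 57], [67, 67, 67]]
[[107, 56, 29], [107, 55, 25], [98, 59, 39], [70, 68, 70], [73, 77, 76], [91, 94, 92], [103, 106, 105], [102, 109, 106], [104, 111, 110], [86, 91, 91], [85, 91, 95], [91, 98, 102], [97, 104, 104], [116, 123, 128]]
```

```bash
python3 -m creep '[[[-0.003,-0.002,0.015,0,0,0,1],[-0.007,-0.004,0.04,0,0,0,1],[-0.007,-0.004,0.065,0,0,0,1],[-0.007,-0.004,0.09,0,0,0,1],[-0.007,-0.004,0.11,0,0,0,1],[-0.007,-0.004,0.125,0,0,0,1],[-0.007,-0.004,0.135,0,0,0,1],[-0.007,-0.004,0.139,0,0,0,1],[-0.007,-0.004,0.139,0,0,0,1]]]'
python3 - <<'E'
from h import *
s,R=st(); print(s['tcp_pos'],s['force'],s['moment']); save('wrist','w2.png')
E
```

```text
time_s: 4.05
tcp_pos: [0.4415, -0.1384, 0.1046]
orientation: [-0.0, 0.711, 0.703, -0.0]
force: [-1.1, 0.1, 1.1]
gripper_width: 0.0856
[ 0.44151605 -0.1383588   0.10455227] [-1.08019786  0.08935792  1.09791509] [-0.02058051 -0.07615661  0.00374753]
```

View pics/w2.png

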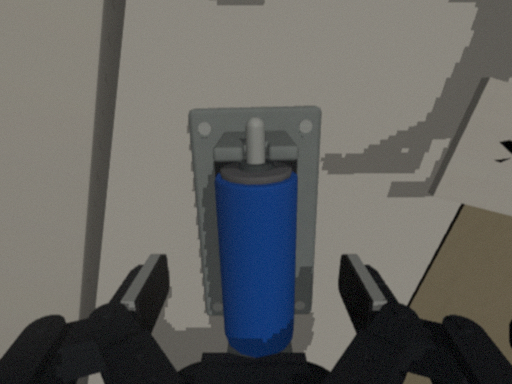

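```bash
python3 - <<'E'
from h import *
np.set_printoptions(precision=4,suppress=True)
s,R=st(); print(s['tcp_pos'],np.degrees(np.arctan2(R[1,0],R[0,0])))
print('tip',atz('wrist',(256,118.5),.052)-[0,.066,0], 'cal t', viewer.get_calibration('wrist')['cy'])
for y0 in(-.132,-.135,-.138): print(y0,[np.round(proj('wrist',np.array([.4428,y0+d,z])),1) for d,z in[(.066,.05),(.045,.068),(-.045,.05),(.053,.05)]])
im=cv2.imread('pics/w2.png');hsv=cv2.cvtColor(im,cv2.COLOR_BGR2HSV); m=((hsv[...,0]>105)&(hsv[...,0]<130)&(hsv[...,1]>130))
for y in (180,200,240,280,320,340):
    c=np.where(m[y,200:320])[0]+200; print(y,c.min(),c.max(),atz('wrist',((c.min()+c.max())/2,y),.055))
print(np.where(m[:,257])[0][[0,-1]])
E
```

```text
[ 0.442  -0.1383  0.1052] 89.31058997782469
tip [ 0.4444 -0.13    0.052 ] cal t 193.93278822239878
-0.132 [array([252.2, 123. ]), array([252.7, 185.5]), array([255. , 337.5]), array([252.6, 154.5])]
-0.135 [array([252.3, 130.5]), array([252.8, 193.1]), array([255.1, 341.9]), array([252.7, 161.5])]
-0.138 [array([252.4, 137.8]), array([252.9, 200.5]), array([255.2, 346.3]), array([252.8, 168.4])]
180 216 296 [ 0.4441 -0.0887  0.055 ]
200 216 296 [ 0.444  -0.0976  0.055 ]
240 219 294 [ 0.4441 -0.1167  0.055 ]
280 222 294 [ 0.4446 -0.1377  0.055 ]
320 225 292 [ 0.4447 -0.1611  0.055 ]
340 229 289 [ 0.4448 -0.1737  0.055 ]
[185 357]
```

```bash
python3 -m creep '[[[0.003,0.001,0,0,0,-0.4,1],[0.006,0.002,0.001,0,0,-0.7,1],[0.006,0.002,0.001,0,0,-0.7,0.7],[0.006,0.002,0.001,0,0,-0.7,0.4],[0.006,0.002,0.001,0,0,-0.7,0.3],[0.006,0.002,0.001,0,0,-0.7,0.2],[0.006,0.002,0.001,0,0,-0.7,0],[0.006,0.002,0.001,0,0,-0.7,0],[0.006,0.002,0.001,0,0,-0.7,0],[0.006,0.002,0.001,0,0,-0.7,0]]]'
python3 - <<'E'
from h import *
s,R=st(); print(s['tcp_pos'],s['force'],s['moment'],s['gripper_width'],np.degrees(np.arctan2(R[1,0],R[0,0])))
E
```

```text
time_s: 4.93
tcp_pos: [0.4445, -0.132, 0.1042]
orientation: [0.001, 0.707, 0.707, 0.0]
force: [0.9, 0.3, 5.1]
gripper_width: 0.0349
[ 0.44447738 -0.13196272  0.1042499 ] [0.85703312 0.27374954 5.07313946] [-0.05736435 -0.18311252 -0.04232923] 0.03487519924491464 90.03556974489554
```

```bash
python3 -m creep '[[[0,0,-0.005,0,0,0,0],[0,0,-0.015,0,0,0,0],[0,0,-0.03,0,0,0,0],[0,0,-0.05,0,0,0,0],[0,0,-0.075,0,0,0,0],[0,0,-0.1,0,0,0,0],[0.01,0.004,-0.13,0,0,0,0],[0.03,0.012,-0.16,0,0,0,0],[0.05,0.02,-0.18,0,0,0,0],[0.07,0.028,-0.19,0,0,0,0]]]' && python3 -m creep '[[[0.02,0.01,-0.003,0,0,0,0],[0.04,0.02,-0.006,0,0,0,0],[0.055,0.026,-0.006,0,0,0,0],[0.062,0.028,-0.006,0,0,0,0],[0.062,0.028,-0.006,0,0,0,0],[0.062,0.028,-0.006,0,0,0,0]]]'
python3 - <<'E'
from h import *
np.set_printoptions(precision=4,suppress=True)
s,R=st(); print(s['tcp_pos'],s['force'],s['moment'],s['gripper_width'],np.degrees(np.arctan2(R[1,0],R[0,0])))
save('wrist','w3.png')
for q,z in [('hook_seat',.105),('hook_tongue',.129),('hook_nose',.1365),('stand',0),('roller_mid',.246)]:
    for l in pinpoint('wrist',q)[:2]: print(q,round(l['p'],2),np.round(l['location'],1),atz('wrist',l['location'],z))
axis('wrist','stand',.012)
E
```

```text
time_s: 5.77
tcp_pos: [0.4716, -0.061, 0.2965]
orientation: [0.001, 0.707, 0.707, 0.0]
force: [0.3, 0.5, -8.0]
gripper_width: 0.0343
time_s: 6.27
tcp_pos: [0.4984, -0.0005, 0.2991]
orientation: [-0.001, 0.707, 0.708, -0.001]
force: [-0.8, -1.4, -8.0]
gripper_width: 0.0345
[ 0.4984 -0.0005  0.2991] [-0.7662 -1.3997 -7.9865] [-0.1259  0.0357 -0.0517] 0.03447304286109651 90.07594759727009
hook_seat 0.82 [359.1 117.8] [0.5892 0.0606 0.105 ]
hook_seat 0.7 [364.9 301.9] [ 0.6172 -0.1299  0.105 ]
hook_tongue 0.96 [326.2 119. ] [0.5559 0.0619 0.129 ]
hook_nose 0.85 [353.  119.6] [0.5748 0.0623 0.1365]
hook_nose 0.61 [365.3 301. ] [ 0.6041 -0.1034  0.1365]
stand 0.97 [329.1 109. ] [0.5894 0.0621 0.    ]
roller_mid 0.96 [254.2 272.4] [0.5003 0.0016 0.246 ]
stand wrist 0.92 [282.9  33.8 127.3 158.7] [0.6105 0.0502] [(np.float64(0.1803), np.float64(92.0)), (np.float64(0.1329), np.float64(-0.0)), (np.float64(0.1828), np.float64(-80.3))]
```

View pics/w3.png

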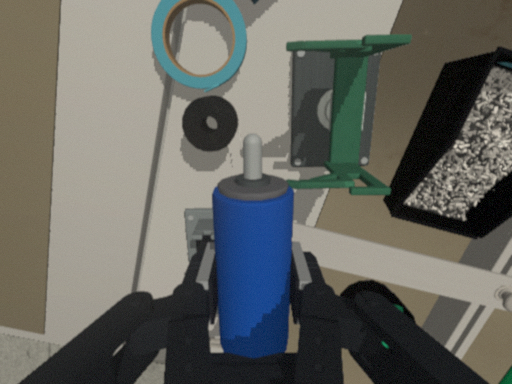

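The wrist view shows the stand base corners near (292,52), (292,166), (380,48) and (370,163), and the hook plates at rows ~46 and ~185. The roller is centred in the jaws, with its tip at (253,135).

```bash
python3 - <<'E'
from h import *
np.set_printoptions(precision=4,suppress=True)
im=cv2.imread('pics/w3.png'); c=cv2.resize(im[25:205,270:420],None,fx=4,fy=4,interpolation=cv2.INTER_CUBIC)[:600*2]; cv2.imwrite('pics/c3.png',cv2.resize(im[25:205,270:420],(500,600),interpolation=cv2.INTER_CUBIC))
cal=viewer.get_calibration('wrist')
for n,p,z in [('bLT',(292,52),.012),('bLB',(292,166),.012),('bRB',(370,163),.012),('tipT',(287,46),.122),('tipB',(290,185),.122)]: print(n,atz('wrist',p,z))
print('tip roller',atz('wrist',(253,135),.25))
for X in [(.59,.0625)]:
  for n,d in [('base',(-.048,.068,.012)),('base',(-.048,-.068,.012)),('base',(.048,.068,.012)),('base',(.048,-.068,.012)),('tip+out',(-.063,.056,.12)),('tip-out',(-.063,-.056,.12)),('tip+in',(-.063,.05,.12)),('tip-in',(-.063,-.05,.12)),('noseT+in',(-.015,.05,.144)),('noseT-in',(-.015,-.05,.144)),('noseT-out',(-.015,-.056,.144))]:
    print(n,np.round(proj('wrist',np.array([X[0]+d[0],X[1]+d[1],d[2]])),1))
E
```

```text
bLT [0.5418 0.1229 0.012 ]
bLB [ 0.5471 -0.0037  0.012 ]
bRB [0.6418 0.     0.012 ]
tipT [0.5251 0.1153 0.122 ]
tipB [0.5316 0.0067 0.122 ]
tip roller [0.4999 0.0677 0.25  ]
base [292.5  44.3]
base [287.8 167.5]
base [381.9  44.2]
base [366.3 167.4]
tip+out [289.5  41.6]
tip-out [284.5 184.5]
tip+in [289.1  50.4]
tip-in [284.7 177.9]
noseT+in [363.8  46. ]
noseT-in [348.5 186.3]
noseT-out [347.8 193.5]
```

View pics/c3.png

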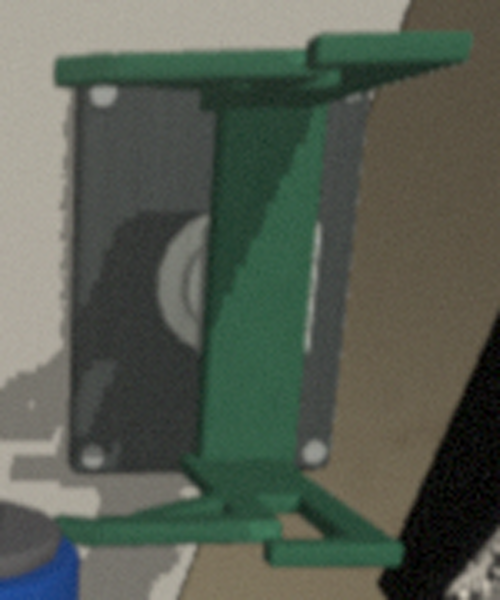

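The crop shows a slight positive yaw of the stand. I'll fit its pose from these corners.

```bash
python3 - <<'E'
from h import *
from scipy.optimize import least_squares
np.set_printoptions(precision=4,suppress=True)
c=viewer.get_calibration('wrist');R=np.array(c['R']);t=np.array(c['t'])
def pj(X): p=R@X+t; return np.array([c['fx']*p[0]/p[2]+c['cx'],c['fy']*p[1]/p[2]+c['cy']])
B=[((-.048,-.068,.012),(291,165)),((.048,-.068,.012),(367.5,164.5))]
H=[((-.015,.056,.039),(363,36.4)),((-.015,.05,.039),(363,43.6)),((-.015,-.05,.039),(350.4,188)),((-.015,-.056,.039),(350.4,194.5)),((-.0055,-.05,.02),(353.4,181.6))]
L=[((-.048,.06,.012),(291.6,52)),((.048,.06,.012),(379.5,55))]
def f(p,out=False):
    x,y,a,dx,dz=p; ca,sa=np.cos(a),np.sin(a); r=[]
    W=lambda v:np.array([x+ca*v[0]-sa*v[1],y+sa*v[0]+ca*v[1],v[2]])
    for v,u in B: r+=list(pj(W(v))-u)
    for v,u in H: r+=list(pj(W((v[0]+dx,v[1],v[2]+.105+dz)))-u)
    for v,u in L: r.append((pj(W(v))-u)[0])
    return np.array(r)
for prior in (0,1):
    g=lambda p:np.r_[f(p),prior*np.array([p[3]/.005,p[4]/.005])]
    s=least_squares(g,[.59,.0625,0,0,0]); print(s.x[:2],np.degrees(s.x[2]),s.x[3:],np.round(s.fun,1))
    J=s.jac;print(np.sqrt(np.diag(np.linalg.inv(J.T@J))))
E
```

```text
[0.5906 0.0633] 1.4130716495238413 [-0.0019  0.0047] [-1.3  2.8  0.9  1.4  0.3 -2.  -0.6  0.9 -0.2 -0.3 -0.8  0.5  1.3 -1.2
 -0.2  0.8 -0.   0. ]
[0.0006 0.0003 0.0049 0.0008 0.0014]
[0.5906 0.0633] 1.405507880007267 [-0.0018  0.0043] [-1.4  2.8  0.8  1.4  0.3 -1.9 -0.6  1.  -0.1 -0.4 -0.8  0.4  1.4 -1.3
 -0.3  0.7 -0.4  0.9]
[0.0006 0.0003 0.0049 0.0008 0.0013]
```

```bash
python3 -m creep '[[[0.012,0.01,0,0,0,-0.3,0],[0.03,0.026,0,0,0,-0.7,0],[0.048,0.042,0,0,0,-1.1,0],[0.058,0.051,0,0,0,-1.3,0],[0.061,0.053,0.01,0,0,-1.3,0],[0.061,0.053,0.03,0,0,-1.3,0],[0.061,0.053,0.055,0,0,-1.3,0],[0.061,0.053,0.073,0,0,-1.3,0],[0.061,0.053,0.082,0,0,-1.3,0],[0.061,0.053,0.085,0,0,-1.3,0]]]' && python3 -m creep '[[[0,0,0,0,0,0,0],[0,0,0,0,0,0,0]]]'
python3 - <<'E'
from h import *
np.set_printoptions(precision=4,suppress=True)
s,R=st(); print(s['tcp_pos'],s['force'],s['moment'],s['gripper_width'],np.degrees(np.arctan2(R[1,0],R[0,0])),R[:,2])
w=save('wrist','w4.png'); sd=save('side','s4.png')
cv2.imwrite('pics/s4c.png',cv2.resize(np.vstack([w[0:384,106:406],])[:,:,::-1],(450,576)))
a=cv2.resize(w[60:384,156:426][:,:,::-1],(480,576),interpolation=cv2.INTER_CUBIC); b=cv2.resize(sd[110:230,210:330][:,:,::-1],(312,312),interpolation=cv2.INTER_CUBIC)
o=np.zeros((576,792,3),np.uint8);o[:,:480]=a;o[:312,480:]=b;cv2.imwrite('pics/v4.png',o)
for l in pinpoint('wrist','roller_mid')[:1]: print(l['p'],l['location'],atz('wrist',l['location'],s['tcp_pos'][2]-.054))
E
```

```text
time_s: 7.45
tcp_pos: [0.5513, 0.0601, 0.2127]
orientation: [-0.001, 0.699, 0.715, -0.002]
force: [0.1, -1.3, -7.8]
gripper_width: 0.0342
time_s: 7.62
tcp_pos: [0.5533, 0.0613, 0.2158]
orientation: [0.0, 0.699, 0.715, 0.001]
force: [0.1, -0.5, -7.7]
gripper_width: 0.0347
[0.5533 0.0613 0.2158] [ 0.0786 -0.4681 -7.6752] [ 0.0422  0.0194 -0.0067] 0.034699735834753866 91.33201398118108 [ 0.0015  0.0002 -1.    ]
0.59 [255.9, 272.7] [0.5552 0.0632 0.1618]
```

View pics/v4.png

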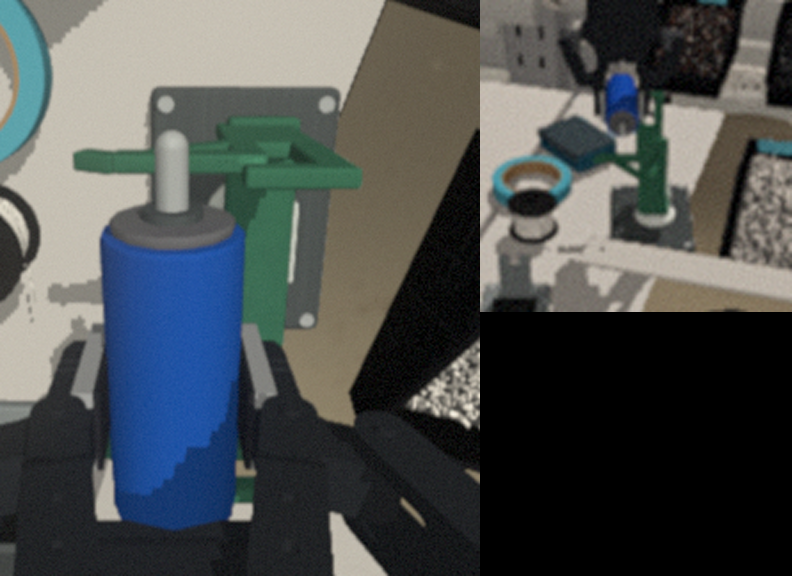

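```bash
python3 - <<'E'
from h import *
np.set_printoptions(precision=4,suppress=True)
s,R=st(); print(s['tcp_pos'],s['force'])
F=lambda u,v:(156+u/1.778,60+v/1.778)
print('tongue inner edge',[atz('wrist',F(u,v),.129) for u,v in [(90,171),(150,172),(225,172)]])
print('nose front out/in top',[atz('wrist',F(248,v),.1485) for v in (169,187)])
print('nose back', [atz('wrist',F(358,v),.1485) for v in (169,187)])
print('base T',[atz('wrist',F(u,v),.012) for u,v in [(152,88),(338,88),(318,328)]])
print('tip',atz('wrist',F(172,131),.163),'sleeve end',[atz('wrist',F(u,232),.1618) for u in(103,244)])
E
```

```text
[0.5534 0.0614 0.2162] [-0.2418  0.2627 -7.3024]
tongue inner edge [array([0.5281, 0.1126, 0.129 ]), array([0.546 , 0.1127, 0.129 ]), array([0.5684, 0.1132, 0.129 ])]
nose front out/in top [array([0.5723, 0.1183, 0.1485]), array([0.5726, 0.1135, 0.1485])]
nose back [array([0.601 , 0.1189, 0.1485]), array([0.6017, 0.1141, 0.1485])]
base T [array([0.5423, 0.1297, 0.012 ]), array([0.6344, 0.1318, 0.012 ]), array([ 0.6395, -0.0017,  0.012 ])]
tip [0.5522 0.1296 0.163 ] sleeve end [array([0.5358, 0.1046, 0.1618]), array([0.5704, 0.1053, 0.1618])]
```

```bash
cat > ck.py <<'E'
import sys,numpy as np
from station import status
b=np.array(eval(sys.argv[1])); lim=float(sys.argv[2]); s=status.state(); d=s['force']-b
print(round(s['time_s'],2),np.round(s['tcp_pos'],4),np.round(d,1),np.round(s['moment'],2)); sys.exit(np.linalg.norm(d)>lim)
E
python3 -m creep '[[[0,0,0.003,0,0,0,0],[0,0,0.008,0,0,0,0],[0,0,0.013,0,0,0,0],[0,0,0.016,0,0,0,0],[0,0,0.018,0,0,0,0],[0,0,0.018,0,0,0,0]]]' >/dev/null
C="python3 ck.py [0,-.3,-7.7] 3.5"
$C && python3 -m creep '[[[0,0,0.0005,0,0,0,0],[0,0,0.001,0,0,0,0],[0,0,0.0015,0,0,0,0],[0,0,0.002,0,0,0,0]]]'>/dev/null && $C && python3 -m creep '[[[0,0,0.0005,0,0,0,0],[0,0,0.001,0,0,0,0]]]'>/dev/null && $C && python3 -m creep '[[[0,0,0.0005,0,0,0,0],[0,0,0.001,0,0,0,0]]]'>/dev/null && $C && python3 -m creep '[[[0,0,0.0005,0,0,0,0],[0,0,0.001,0,0,0,0]]]'>/dev/null && $C && python3 -m creep '[[[0,0,0.0005,0,0,0,0],[0,0,0.001,0,0,0,0]]]'>/dev/null && $C && python3 -m creep '[[[0,0,0.0005,0,0,0,0],[0,0,0.001,0,0,0,0]]]'>/dev/null && $C && python3 -m creep '[[[0,0,0.0005,0,0,0,0],[0,0,0.001,0,0,0,0]]]'>/dev/null && $C && python3 -m creep '[[[0,0,0.0005,0,0,0,0],[0,0,0.001,0,0,0,0]]]'>/dev/null && $C
```

```text
8.27 [0.5524 0.0612 0.1961] [0.6 1.2 0.5] [-0.02 -0.01 -0.01]False
```

```bash
sed -i 's/sys.exit(\(.*\))$/sys.exit(int(\1))/' ck.py
C="python3 ck.py [0,-.3,-7.7] 3.5"
$C && python3 -m creep '[[[0,0,0.0005,0,0,0,0],[0,0,0.001,0,0,0,0],[0,0,0.0015,0,0,0,0],[0,0,0.002,0,0,0,0]]]'>/dev/null && $C && python3 -m creep '[[[0,0,0.0005,0,0,0,0],[0,0,0.001,0,0,0,0]]]'>/dev/null && $C && python3 -m creep '[[[0,0,0.0005,0,0,0,0],[0,0,0.001,0,0,0,0]]]'>/dev/null && $C && python3 -m creep '[[[0,0,0.0005,0,0,0,0],[0,0,0.001,0,0,0,0]]]'>/dev/null && $C && python3 -m creep '[[[0,0,0.0005,0,0,0,0],[0,0,0.001,0,0,0,0]]]'>/dev/null && $C && python3 -m creep '[[[0,0,0.0005,0,0,0,0],[0,0,0.001,0,0,0,0]]]'>/dev/null && $C && python3 -m creep '[[[0,0,0.0005,0,0,0,0],[0,0,0.001,0,0,0,0]]]'>/dev/null && $C && python3 -m creep '[[[0,0,0.0005,0,0,0,0],[0,0,0.001,0,0,0,0]]]'>/dev/null && $C
```

```text
8.27 [0.5524 0.0612 0.1961] [0.6 1.2 0.5] [-0.02 -0.01 -0.01]
8.6 [0.5528 0.0613 0.195 ] [-0.3  0.6 -0.7] [ 0.01 -0.01  0.04]
8.77 [0.5528 0.0613 0.194 ] [-0.4  0.7 -0.7] [ 0.01 -0.01  0.03]
8.93 [0.5527 0.0613 0.1929] [-0.3 -0.6  0. ] [ 0.01  0.   -0.03]
9.1 [0.5527 0.0613 0.1919] [-0.5 -0.1 -0.1] [-0.05  0.06  0.02]
9.27 [0.5527 0.0613 0.1908] [-0.3  0.4 -0.6] [-0.02 -0.03  0.01]
9.43 [0.5527 0.0613 0.1899] [ 0.  -0.4 -1.3] [-0.03 -0.02  0.06]
9.6 [0.5527 0.0613 0.1889] [-0.2  1.2  0. ] [-0.05 -0.06 -0.01]
9.77 [0.5529 0.0614 0.1886] [-3.4 -1.2 10. ] [-0.18  0.73  0.01]
```

```bash
C="python3 ck.py [0,-.3,-7.7] 3.5"
python3 -m creep '[[[0,0,-0.001,0,0,0,0],[0,0,-0.002,0,0,0,0],[0,0,-0.002,0,0,0,0],[0,0,-0.002,0,0,0,0]]]'>/dev/null; $C && python3 -m creep '[[[0,0.001,0,0,0,0,0],[0,0.003,0,0,0,0,0],[0,0.005,0,0,0,0,0],[0,0.007,0,0,0,0,0],[0,0.008,0,0,0,0,0],[0,0.008,0,0,0,0,0]]]'>/dev/null; $C
```

```text
10.1 [0.5527 0.0612 0.1897] [ 0.5 -0.2  0.5] [ 0.02 -0.03 -0.04]
10.6 [0.5611 0.0615 0.1899] [ 0.6 -0.1 -0.2] [-0.02 -0.05  0.02]
```

```bash
C="python3 ck.py [0.3,-.3,-7.6] 3.5"
M="python3 -m creep"
$M '[[[0,0.0005,-0.0005,0,0,0,0],[0,0.001,-0.0005,0,0,0,0]]]'>/dev/null; $C && $M '[[[0,0.0005,0,0,0,0,0],[0,0.001,0,0,0,0,0]]]'>/dev/null && $C && $M '[[[0,0.0005,0,0,0,0,0],[0,0.001,0,0,0,0,0]]]'>/dev/null && $C && $M '[[[0,0.0005,0,0,0,0,0],[0,0.001,0,0,0,0,0]]]'>/dev/null && $C && $M '[[[0,0.0005,0,0,0,0,0],[0,0.001,0,0,0,0,0]]]'>/dev/null && $C && $M '[[[0,0.0005,0,0,0,0,0],[0,0.001,0,0,0,0,0]]]'>/dev/null && $C && $M '[[[0,0.0005,0,0,0,0,0],[0,0.001,0,0,0,0,0]]]'>/dev/null && $C && $M '[[[0,0.0005,0,0,0,0,0],[0,0.001,0,0,0,0,0]]]'>/dev/null && $C && $M '[[[0,0.0005,0,0,0,0,0],[0,0.001,0,0,0,0,0]]]'>/dev/null && $C && $M '[[[0,0.0005,0,0,0,0,0],[0,0.001,0,0,0,0,0]]]'>/dev/null && $C && $M '[[[0,0.0005,0,0,0,0,0],[0,0.001,0,0,0,0,0]]]'>/dev/null && $C && $M '[[[0,0.0005,0,0,0,0,0],[0,0.001,0,0,0,0,0]]]'>/dev/null && $C && $M '[[[0,0.0005,0,0,0,0,0],[0,0.001,0,0,0,0,0]]]'>/dev/null && $C && $M '[[[0,0.0005,0,0,0,0,0],[0,0.001,0,0,0,0,0]]]'>/dev/null && $C
```

```text
10.77 [0.5617 0.0615 0.1905] [ 0.9  0.1 -0.2] [ 0.01 -0.04  0.01]
10.93 [0.5627 0.0615 0.1904] [-0.9 -0.   0.6] [ 0.01  0.   -0.01]
11.1 [0.5638 0.0615 0.1904] [-1.1  0.6 -1. ] [-0.01  0.02  0.  ]
11.27 [0.5648 0.0616 0.1904] [-0.5  0.4 -0. ] [-0.02  0.08 -0.01]
11.43 [0.5658 0.0616 0.1904] [-1.1 -0.4 -0.5] [-0.01  0.01  0.05]
11.6 [0.5668 0.0616 0.1904] [0.1 1.2 0.1] [-0.02 -0.04 -0.05]
11.77 [0.5678 0.0616 0.1904] [-0.7 -0.1  0.4] [-0.07 -0.01 -0.  ]
11.93 [0.5688 0.0617 0.1904] [ 0.1  0.4 -0.7] [-0.03 -0.03 -0.  ]
12.1 [0.5698 0.0617 0.1904] [-0.6  0.4 -0.8] [-0.05 -0.01  0.02]
12.27 [0.5708 0.0617 0.1904] [-0.8  0.6 -0.9] [-0.04 -0.05  0.02]
12.43 [0.5718 0.0617 0.1904] [ 0.1  0.4 -0.9] [-0.01 -0.01  0.01]
12.6 [0.5728 0.0617 0.1904] [-1.   0.5 -0.6] [0.01 0.03 0.  ]
12.77 [0.5738 0.0618 0.1904] [-0.6  0.6 -0.6] [-0.02  0.02  0.02]
12.93 [0.5748 0.0618 0.1904] [-0.7  0.6 -0.6] [-0.02 -0.03 -0.  ]
```

```bash
C="python3 ck.py [-0.3,0,-8] 3.5"
M="python3 -m creep"
$M '[[[0,0.0005,0,0,0,0,0],[0,0.001,0,0,0,0,0]]]'>/dev/null; $C && $M '[[[0,0.0005,0,0,0,0,0],[0,0.001,0,0,0,0,0]]]'>/dev/null && $C && $M '[[[0,0.0005,0,0,0,0,0],[0,0.001,0,0,0,0,0]]]'>/dev/null && $C && $M '[[[0,0.0005,0,0,0,0,0],[0,0.001,0,0,0,0,0]]]'>/dev/null && $C && $M '[[[0,0.0005,0,0,0,0,0],[0,0.001,0,0,0,0,0]]]'>/dev/null && $C && $M '[[[0,0.0005,0,0,0,0,0],[0,0.001,0,0,0,0,0]]]'>/dev/null && $C && $M '[[[0,0.0005,0,0,0,0,0],[0,0.001,0,0,0,0,0]]]'>/dev/null && $C && $M '[[[0,0.0005,0,0,0,0,0],[0,0.001,0,0,0,0,0]]]'>/dev/null && $C && $M '[[[0,0.0005,0,0,0,0,0],[0,0.001,0,0,0,0,0]]]'>/dev/null && $C && $M '[[[0,0.0005,0,0,0,0,0],[0,0.001,0,0,0,0,0]]]'>/dev/null && $C && $M '[[[0,0.0005,0,0,0,0,0],[0,0.001,0,0,0,0,0]]]'>/dev/null && $C && $M '[[[0,0.0005,0,0,0,0,0],[0,0.001,0,0,0,0,0]]]'>/dev/null && $C && $M '[[[0,0.0005,0,0,0,0,0],[0,0.001,0,0,0,0,0]]]'>/dev/null && $C && $M '[[[0,0.0005,0,0,0,0,0],[0,0.001,0,0,0,0,0]]]'>/dev/null && $C && $M '[[[0,0.0005,0,0,0,0,0],[0,0.001,0,0,0,0,0]]]'>/dev/null && $C && $M '[[[0,0.0005,0,0,0,0,0],[0,0.001,0,0,0,0,0]]]'>/dev/null && $C
```

```text
13.1 [0.5758 0.0618 0.1904] [ 0.7 -0.5 -0.7] [-0.05  0.01  0.03]
13.27 [0.5768 0.0618 0.1904] [-0.5  0.2 -0.2] [-0.   -0.01 -0.08]
13.43 [0.5778 0.0619 0.1904] [-0.5  0.   0.3] [-0.03  0.04 -0.  ]
13.6 [0.5788 0.0619 0.1904] [ 0.7 -0.1 -1. ] [-0.02  0.04 -0.02]
13.77 [0.5798 0.0619 0.1904] [-0.3  0.5  0.2] [-0.04  0.01  0.04]
13.93 [0.5807 0.0619 0.1904] [ 1.2 -0.  -0.4] [ 0.   -0.    0.03]
14.1 [0.5818 0.062  0.1904] [ 0.8 -0.5 -0.2] [-0.03 -0.01 -0.  ]
14.27 [0.5828 0.062  0.1904] [ 0.2 -0.5  0.4] [-0.08 -0.02  0.  ]
14.43 [0.5838 0.062  0.1904] [ 0.1 -0.7  0. ] [-0.01  0.03  0.04]
14.6 [0.5848 0.062  0.1904] [-0.2  0.1 -0.1] [0.02 0.02 0.01]
14.77 [0.5858 0.062  0.1904] [ 0.1 -0.4 -0.6] [-0.01 -0.02 -0.02]
14.93 [0.5868 0.0621 0.1904] [-0.6  1.2 -0.2] [ 0.05 -0.01 -0.03]
15.1 [0.5878 0.0621 0.1904] [-0.3 -0.5 -0.2] [-0.01  0.02  0.03]
15.27 [0.5884 0.0621 0.1903] [-2.6 -0.1  0.8] [-0.02  0.37 -0.05]
15.43 [0.589  0.0621 0.1901] [-4.  -0.9  1. ] [-0.06  0.77 -0.21]
```

```bash
C="python3 ck.py [0,0,-8] 3"
M="python3 -m creep"
$M '[[[0,-0.001,0,0,0,0,0],[0,-0.002,0,0,0,0,0],[0,-0.0032,0,0,0,0,0],[0,-0.0032,0,0,0,0,0],[0,-0.0032,0,0,0,0,0]]]'>/dev/null; $C && $M '[[[0,0,0.0005,0,0,0,0],[0,0,0.001,0,0,0,0]]]'>/dev/null && $C && $M '[[[0,0,0.0005,0,0,0,0],[0,0,0.001,0,0,0,0]]]'>/dev/null && $C && $M '[[[0,0,0.0005,0,0,0,0],[0,0,0.001,0,0,0,0]]]'>/dev/null && $C && $M '[[[0,0,0.0005,0,0,0,0],[0,0,0.001,0,0,0,0]]]'>/dev/null && $C && $M '[[[0,0,0.0005,0,0,0,0],[0,0,0.001,0,0,0,0]]]'>/dev/null && $C && $M '[[[0,0,0.0005,0,0,0,0],[0,0,0.001,0,0,0,0]]]'>/dev/null && $C
```

```text
15.85 [0.5868 0.0621 0.1906] [ 0.4 -0.1  0.5] [-0.03 -0.01 -0.03]
16.02 [0.5867 0.0621 0.1895] [-0.2 -0.3 -0.9] [-0.05 -0.01 -0.01]
16.18 [0.5866 0.0621 0.1883] [-0.7 -0.9  0.5] [0.02 0.03 0.03]
16.35 [0.5865 0.0621 0.1873] [-0.1  0.6 -0. ] [-0.01  0.03  0.01]
16.52 [0.5865 0.0621 0.1863] [-1.1  0.1 -1. ] [-0.06  0.01 -0.04]
16.68 [0.5865 0.0621 0.1854] [ 0.4 -0.5  1. ] [-0.04 -0.01 -0.04]
16.85 [0.5865 0.0621 0.1843] [ 1.   0.4 -0.2] [0.03 0.03 0.  ]
```

```bash
C="python3 ck.py [0,0,-8] 3"
M="python3 -m creep"
$M '[[[0,0,0.0005,0,0,0,0],[0,0,0.001,0,0,0,0],[0,0,0.0015,0,0,0,0],[0,0,0.002,0,0,0,0]]]'>/dev/null; $C && $M '[[[0,0,0.0005,0,0,0,0],[0,0,0.001,0,0,0,0],[0,0,0.0015,0,0,0,0],[0,0,0.002,0,0,0,0]]]'>/dev/null && $C && $M '[[[0,0,0.0005,0,0,0,0],[0,0,0.001,0,0,0,0],[0,0,0.0015,0,0,0,0],[0,0,0.002,0,0,0,0]]]'>/dev/null && $C && $M '[[[0,0,0.0005,0,0,0,0],[0,0,0.001,0,0,0,0],[0,0,0.0015,0,0,0,0],[0,0,0.002,0,0,0,0]]]'>/dev/null && $C && $M '[[[0,0,0.0005,0,0,0,0],[0,0,0.001,0,0,0,0],[0,0,0.0015,0,0,0,0],[0,0,0.002,0,0,0,0]]]'>/dev/null && $C && $M '[[[0,0,0.0005,0,0,0,0],[0,0,0.001,0,0,0,0],[0,0,0.0015,0,0,0,0],[0,0,0.002,0,0,0,0]]]'>/dev/null && $C && $M '[[[0,0,0.0005,0,0,0,0],[0,0,0.001,0,0,0,0],[0,0,0.0015,0,0,0,0],[0,0,0.002,0,0,0,0]]]'>/dev/null && $C && $M '[[[0,0,0.0005,0,0,0,0],[0,0,0.001,0,0,0,0],[0,0,0.0015,0,0,0,0],[0,0,0.002,0,0,0,0]]]'>/dev/null && $C && $M '[[[0,0,0.0005,0,0,0,0],[0,0,0.001,0,0,0,0]]]'>/dev/null && $C && $M '[[[0,0,0.0005,0,0,0,0],[0,0,0.001,0,0,0,0]]]'>/dev/null && $C && $M '[[[0,0,0.0005,0,0,0,0],[0,0,0.001,0,0,0,0]]]'>/dev/null && $C && $M '[[[0,0,0.0005,0,0,0,0],[0,0,0.001,0,0,0,0]]]'>/dev/null && $C && $M '[[[0,0,0.0005,0,0,0,0],[0,0,0.001,0,0,0,0]]]'>/dev/null && $C
```

```text
17.18 [0.5865 0.062  0.1823] [0.4 0.1 0.5] [-0.05 -0.02  0.03]
17.52 [0.5865 0.0621 0.1803] [-0.3 -1.   1. ] [-0.04 -0.01  0.01]
17.85 [0.5865 0.0621 0.1784] [ 0.8 -0.4  0.3] [ 0.01 -0.04 -0.01]
18.18 [0.5865 0.0621 0.1764] [-0.4 -0.1  0.2] [0.05 0.04 0.02]
18.52 [0.5865 0.062  0.1744] [ 0.3 -0.2 -0.6] [-0.02  0.02 -0.01]
18.85 [0.5865 0.0621 0.1724] [ 0.1 -0.1  0.6] [ 0.01 -0.03 -0.02]
19.18 [0.5865 0.0621 0.1703] [ 0.7  0.3 -0.3] [-0.03 -0.   -0.01]
19.52 [0.5865 0.0621 0.1683] [ 0.3 -0.6 -0.2] [-0.02 -0.01 -0.05]
19.68 [0.5865 0.0621 0.1673] [ 0.5 -0.5 -0.1] [-0.01 -0.06 -0.01]
19.85 [0.5865 0.0621 0.1664] [ 0.1  0.5 -0.4] [ 0.01  0.01 -0.04]
20.02 [0.5865 0.0621 0.1654] [-0.3 -0.  -0.3] [-0.01  0.01 -0.01]
20.18 [0.5867 0.0621 0.1647] [-1.1 -0.3  5.8] [-0.13  0.26 -0.06]
```

```bash
python3 -m creep '[[[0,0,0,0,0,0,0.44],[0,0,0,0,0,0,0.5],[0,0,0,0,0,0,0.6],[0,0,0,0,0,0,0.75],[0,0,0,0,0,0,0.75],[0,0,0,0,0,0,0.75],[0,0,0,0,0,0,0.75]]]'
python3 - <<'E'
from h import *
np.set_printoptions(precision=4,suppress=True)
s,R=st(); print(s['time_s'],s['tcp_pos'],s['force'],s['moment'],s['gripper_width'])
w=save('wrist','w5.png'); sd=save('side','s5.png')
a=cv2.resize(w[60:384,121:391][:,:,::-1],(480,576),interpolation=cv2.INTER_CUBIC); b=cv2.resize(sd[110:230,210:330][:,:,::-1],(312,312),interpolation=cv2.INTER_CUBIC)
o=np.zeros((576,792,3),np.uint8);o[:,:480]=a;o[:312,480:]=b;cv2.imwrite('pics/v5.png',o)
E
```

```text
time_s: 20.77
tcp_pos: [0.5866, 0.0621, 0.1645]
orientation: [0.0, 0.699, 0.715, 0.0]
force: [0.5, -0.0, -0.2]
gripper_width: 0.0644
20.7667 [0.5866 0.0621 0.1645] [ 0.476  -0.0003 -0.2246] [-0.0177 -0.0006  0.0338] 0.06440625772643102
```

View pics/v5.png

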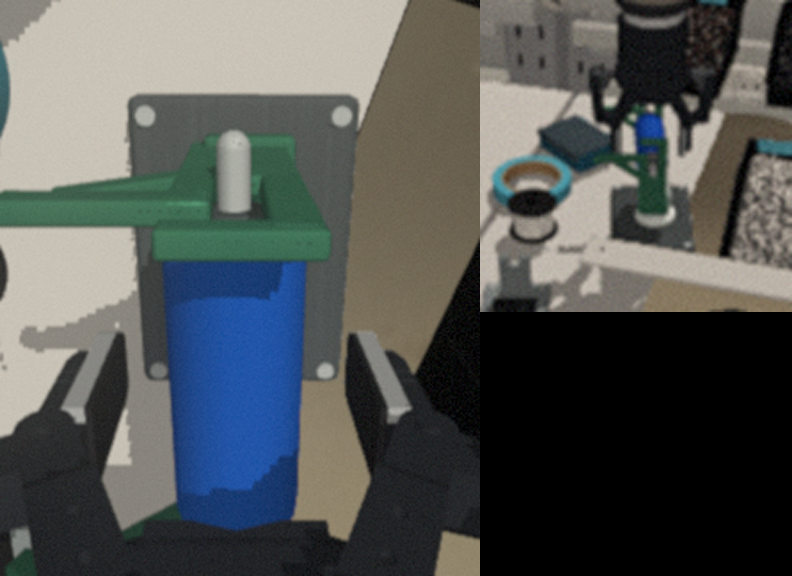

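The roller sits in the throat: the axle is at (234,170) in the crop, behind the nose, and the pads are clear on both sides with no force on the tool. I'll retreat straight up.

```bash
python3 -m creep '[[[0,0,-0.003,0,0,0,0.75],[0,0,-0.008,0,0,0,0.75],[0,0,-0.016,0,0,0,0.75],[0,0,-0.026,0,0,0,0.75]]]' && python3 ck.py [0,0,0] 3 && python3 -m creep '[[[0,0,-0.015,0,0,0,0.75],[0,0,-0.035,0,0,0,0.75],[0,0,-0.055,0,0,0,0.75],[-0.01,-0.01,-0.075,0,0,0,0.75],[-0.03,-0.03,-0.095,0,0,0,0.75],[-0.05,-0.05,-0.11,0,0,0,0.75],[-0.065,-0.065,-0.12,0,0,0,0.75],[-0.07,-0.075,-0.12,0,0,0,0.75],[-0.07,-0.08,-0.12,0,0,0,0.75],[-0.07,-0.08,-0.12,0,0,0,0.75]]]'
python3 - <<'E'
from h import *
np.set_printoptions(precision=4,suppress=True)
s,R=st(); print(s['time_s'],s['tcp_pos'],s['force'])
w=save('wrist','w6.png'); sd=save('side','s6.png'); tp=save('top','t6.png')
a=cv2.resize(w[:,:,::-1],(480,360)); b=cv2.resize(sd[125:215,225:315][:,:,::-1],(312,312),interpolation=cv2.INTER_CUBIC); t=cv2.resize(tp[130:260,130:370][:,:,::-1],(432,234),interpolation=cv2.INTER_CUBIC)
o=np.zeros((600,792,3),np.uint8);o[:360,:480]=a;o[:312,480:]=b;o[362:596,:432]=t;cv2.imwrite('pics/v6.png',o)
for c in('side','top'):
    l=pinpoint(c,'roller_mid'); print(c,[(np.round(x['location'],1),round(x['p'],2),atz(c,x['location'],.1105)) for x in l[:1]])
for q in ['tape_roll','solder_spool','tweezers','marker','cup_green','tip_case']:
    l=pinpoint('side',q)[:1]; k=pinpoint('top',q)[:1]; print(q,[np.round(x['location'],1) for x in l+k])
E
```

```text
time_s: 21.2
tcp_pos: [0.5863, 0.0621, 0.191]
orientation: [-0.0, 0.699, 0.715, -0.0]
force: [0.9, 0.9, 0.1]
gripper_width: 0.0638
21.2 [0.5863 0.0621 0.191 ] [0.9 0.9 0.1] [ 0.01 -0.02  0.01]
time_s: 22.03
tcp_pos: [0.5073, -0.0093, 0.3104]
orientation: [0.0, 0.699, 0.715, -0.0]
force: [-0.1, 1.2, -0.2]
gripper_width: 0.0637
22.0333 [ 0.5073 -0.0093  0.3104] [-0.0626  1.1875 -0.2255]
side [(array([273.1, 165.4]), 0.58, array([0.5802, 0.0613, 0.1105]))]
top []
tape_roll [array([229. , 179.7]), array([178.9, 230. ])]
solder_spool []
tweezers [array([216.7, 287.5]), array([329.9, 220.8])]
marker [array([203.4, 296. ]), array([348.3, 229.4])]
cup_green [array([303.3, 257.3]), array([304.8, 145.8])]
tip_case [array([246.6, 162.8]), array([149.3, 208.7])]
```

View pics/v6.png

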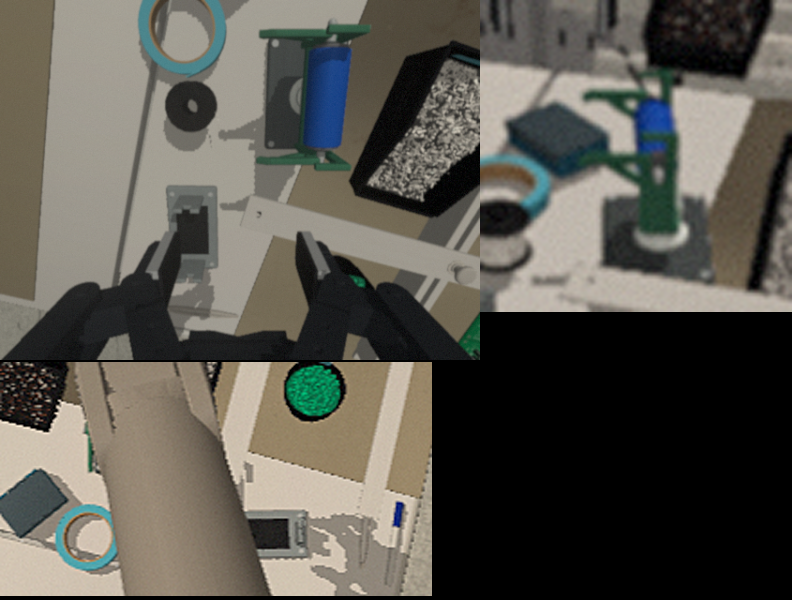

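The roller hangs level in both throats, at (328,95) in the wrist tile, and the bystanders have not moved. I'm handing in.

```bash
python3 -c "
from station import job,status
print(status.state()['qvel'].round(3)); print(job.sign_off())"
```

```text
[-0.     0.     0.001  0.001  0.     0.    -0.   ]
the job is handed in; nothing more can be done
None
```

The roller is hanging in both throats of the green stand, and I handed the job in at about 22 s of the 45 s allowed. I lifted it from the cradle, landed it on the tongues and moved it under the noses until it met the back. Then I eased it back about 1.5 mm, lowered it to the bottom of the throats, let go and moved the arm clear.

- **Forces:** The highest readings were about 10.6 N on landing, 4.2 N at the back wall and 6 N at the bottom, against the 18 N limit. Force was read at the end of each short step, so a brief peak within a step would not show.
- **Head position:** By touch the head sits about 5.5 mm higher than nominal, and about 4 mm toward −x against my image fit of the base. The bottom came where the landing on the tongues predicted, to within 0.1 mm.
- **Last checks:** The tool force was about zero after release. The last wrist and side pictures show the roller level in both hooks and the gripper clear.
- **Bystanders:** Five were found again where they had been: tape, tweezers, marker, cup and tip case (the case was poorly located at the start). The network missed the spool, but the wrist picture shows it standing, apparently undisturbed.
- **Disagreements:**
  - The top camera could not see the hung roller because the arm was in the way.
  - The side-camera network put its middle about 6 mm from where I felt it, with low confidence. I put that down to the network.
  - At the back wall, the right-hand (−y) end seemed to touch slightly first.

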